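Open the sliding-lid jar case and put the dye jar on the scale

TASK

Slide the lid of the sloping wooden jar case sideways along its grooves until it comes free, and lay it flat on the table, handle up, clear of the case and the scale. Then lift out the jar that stands by itself in the front (lower) row and set it gently, upright, in the middle of the scale's plate to be weighed. Leave the other things on the table where they are.

Things in the scene. Friction and masses are not known exactly. Their poses are not given: they have to be found in the camera images.
- jar_case: Plywood case, fixed, 180 mm wide (y), on two side cheeks, turned so that its low front looks to the robot's left. Origin on the table under it; x from its low front to its high rear, y to the left seen from its front, z up. Floor, lid and contents slope 30 deg (0.524 rad) about y, rising to +x: the square to the slope is (-0.5, 0, 0.866) here. Top of front wall about 88 mm, of rear wall 167 mm up.
- case_mouth (a point): Middle of the case's mouth, level with its top edges; same axes as jar_case. Front and rear walls are grooved for the lid; the +y wall stops it, the -y wall is lower and lets it out towards -y. Inside, 160 mm wide (y), 89 mm deep, are two rows: one jar in the front (lower) row, two jars fixed in the rear row, 72 mm up the slope, at y +38 and -38 mm.
- lid: Loose plywood lid, 147 mm (x, up the slope) by 168 mm (y, sliding direction) by 6 mm, about 0.12 kg. Origin at the centre of its underside, z square to it on the handle's side. Starts shut, tilted with the case; slides easily with about 1.5 mm of play in its grooves, and is free after 170 mm along its own -y.
- lid_handle (a point): Middle of the lid's handle, a wooden batten on its top: 80 mm long (lid x), 14 mm thick (lid y), 26 mm high, from 6 to 32 mm above the lid's underside. Lies 45 mm to -y of the lid's origin, 19 mm above its underside. Same axes as the lid.
- powder_jar: Loose white plastic jar, screw cap (fixed shut), 57 mm across (cap 57.6), 66 mm high, 0.1 to 0.2 kg; the cap is the top 11 mm. Origin at the centre of its base, z up its axis. Starts under the lid, standing on the sloping floor (leaning 30 deg to the case's front) against the front wall, within 15 mm of mid row; its top 8 mm below the lid.
- scale: Dial scale, fixed on the table, 175 mm across; in its round dished pan lies a flat steel weighing plate, 156 mm across, its top 157 mm above the table. Origin on the table under the plate's centre; the dial faces its -x.
- plate_top (a point): Centre of the top of the scale's weighing plate, 157 mm above the table; the jar's base comes to this height.
- beaker: Bystander: loose green-grey beaker, 78 mm across, 109 mm high, origin at its base. Along the back edge of the table, beyond it and beyond the case, stand fixed bottles and jars up to 235 mm high.
- tape: Bystander: loose roll of masking tape lying flat, 100 mm across, 25 mm high, origin at its underside.
- brush: Bystander: loose nail brush, 86 x 30 x 55 mm, origin at its underside.
- spoon: Bystander: loose spoon, 199 mm long along its x, 41 mm wide, 16 mm high, origin under its middle.
- wringer_top (a point): Highest point of the green hand wringer clamped to the table's front edge at the left: fixed equipment to keep clear of, 265 mm above the table. Its rollers run 130 mm to either side of this point, roughly along world y (17 deg off: the -y end lies nearer the robot); its crank handle reaches 270 mm from here towards -y, up to 215 mm above the table.

How it is judged (in metres and radians):
On the way, in this order (a step that is already met when the one before it is completed fails the run):
1. the lid has slid along its grooves, most of the way out or clear, still at the slope of the case (y of lid in the frame of jar_case below -0.11 m and z of lid in the frame of jar_case above 0.095 m and angle between lid's own z axis and vertical between 0.4 and 0.65 rad), for 0.05 s.
2. the jar has been lifted out of the case (z of powder_jar in the frame of jar_case above 0.13 m), for 0.1 s.
At the end, for the whole second after the job is handed in: The jar stands upright (within 0.1 rad) and at rest on the scale's plate, its centre within 45 mm of the plate's; the lid lies flat on the table (underside within 12 mm of it, within 0.1 rad, handle up), at rest, touching neither the case nor the scale (horizontal distance between powder_jar and plate_top below 0.045 m and height (world z) of powder_jar between 0.15 and 0.164 m and angle between each of powder_jar, lid's own z axis and vertical below 0.1 rad and contact force between powder_jar and scale above 0.3 N and linear speed of each of powder_jar, lid below 0.02 m/s and height (world z) of lid below 0.012 m and contact force between lid and jar_case below 0.05 N and contact force between lid and scale below 0.05 N).
It fails at once if the jar is dropped, knocked or pressed hard onto the scale (over 60 N) (contact force between powder_jar and scale above 60 N).
It fails at once if a bystander is pushed more than 30 mm (distance of any of beaker, tape, brush, spoon from where it was at the start of the episode above 0.03 m).
It also fails if it takes over 64 s, if anything falls off the work surface, if the arm or the gripper's body presses on something with over 40 N, if the wrist force passes 120 N, or if a joint passes its speed limit or range.

ROBOT

A 6-joint arm with a two-finger parallel gripper is mounted at the origin on a cart in front of the work surface, level with it; the furniture and walls round the work are solid. World frame = base frame: x ahead of the robot, y to its left, z up, the work surface at z = 0. Lengths are in mm, angles in rad, forces in N, time in s.
With the tool pointing down it reaches from about 400 to 825 mm from the base axis. Payload 7 kg.
Tool frame: the origin (TCP) lies at the very end of the fingers, on their centre line; the grasp point (between the pads) lies 19 mm behind it; z points along the fingers, y is the direction in which the jaws open and shut (so a half turn about z gives the same grasp; the last joint's range is limited). The gripper opens to 88 mm and grips with 3 to 60 N. Pads are 19 mm wide; open, the fingers measure 130 mm over their backs; the gripper's body (78 mm by 193 mm) begins 47 mm behind the grasp point.
Start: joints at [-0.904, 0.359, 0.012, 0, -1.224, -0.288], TCP at [249.591, -627.136, 226.561] pointing down, gripper open.
Joint ranges: [-3.07, 3.07], [-1.43, 2.12], [-1.02, 1.25], [-3.03, 1.67], [-3.05, -0], [-3.03, 3.03]. Speed limits (rad/s): [2.39, 2.39, 3.01, 3.14, 3.14, 3.14].

INTERFACE

Orientations are given as a unit quaternion [x, y, z, w].
In Python, from plant import bot gives the robot as it stands. Calls block until the motion is done:
- bot.move_ptp(position, orientation): joint-space move of the TCP to a pose.
- bot.line_to(position, velocity=150, ori=None): straight line of the TCP; ori=None keeps the orientation; velocity is the mean speed in mm/s.
- bot.move_joints(angles): joint-space move.
- bot.move_gripper(opening, force=None): finger opening in mm; force is the grip in N (None keeps the last); returns when the fingers have stopped.
- bot.pause(seconds).
- bot.solve_ik(position, orientation): joint angles nearest the present ones, or None.
- bot.read_state(): the state.
- bot.camera(name): name is "scene" or "top" or "wrist"; returns the picture (420x560x3 uint8, red, green, blue); there is no depth.
- bot.get_calibration(name): a dict with "fx", "fy", "cx", "cy" (pixels), "distortion" ([k1, k2, p1, p2, k3] as OpenCV has them; the pictures are not rectified), "view" (4x4, takes a point from world to camera coordinates); the wrist camera has in their place "T_tool_cam" (4x4, takes a point from camera to tool coordinates, whose origin is the TCP and whose axes are the flange's). Camera axes: x right, y up, looking along -z (the intrinsics and any distortion apply to the point x, -y, -z); pixel columns grow to the right and rows downward; lengths in mm; the calibration is good to about 2 mm. A picture is of the moment at which its call begins: read the wrist's pose just before it. get_calibration takes no time and is no camera call.
A pose or a line that the arm cannot do raises bot.Unreachable and nothing moves.
- bot.close_job(): hands the job in, once; it reports no verdict.
The state is a dict: "t": time; "joint_pos": joint angles; "qvel": joint speeds; "tau": joint torques, N m; "tcp_pos": TCP position; "eef_rot": TCP orientation; "contact_force": force on the tool from outside, world axes, zero at the start; "moment": the same for the moment, N m; "width": finger opening in mm.
Only numpy, scipy, OpenCV 4.12 (cv2) and the standard library are available. Lean on these libraries where they do the work, as an engineer would, in place of code of your own. Each camera call takes 0.05 s, during which the arm holds its last target.

## Working session

There is one attempt and no reset: what is moved stays moved. The work goes in short steps, each a Python script; the robot and the scene stay as the last script left them, time stands still between calls to the robot, and variables do not carry over. Pictures are saved under pics/ and viewed, and the job is handed in when it is done.

```bash
ls; mkdir -p pics; python3 - <<'E'
from plant import bot
import cv2,json,numpy as np
for n in ["scene","top","wrist"]:
    im=bot.camera(n); cv2.imwrite(f"pics/{n}0.png",im[:,:,::-1])
    c=bot.get_calibration(n); print(n,{k:np.round(v,4).tolist() for k,v in c.items()})
s=bot.read_state(); print(s)
E
```

```text
pics
scene {'fx': 479.0418, 'fy': 479.0418, 'cx': 282.3366, 'cy': 206.3539, 'distortion': [-0.1323, 0.0, 0.0, 0.0, 0.0], 'view': [[-0.5627, -0.8263, 0.0244, 283.2994], [0.4958, -0.3137, 0.8098, -439.3348], [-0.6615, 0.4677, 0.5862, -1344.5673], [0.0, 0.0, 0.0, 1.0]]}
top {'fx': 392.9528, 'fy': 392.9528, 'cx': 282.2043, 'cy': 210.413, 'distortion': [-0.0526, 0.0, 0.0, 0.0, 0.0], 'view': [[-0.0021, -1.0, -0.0062, -29.5079], [0.9906, -0.003, 0.1371, -562.7276], [-0.1371, -0.0058, 0.9905, -1167.2738], [0.0, 0.0, 0.0, 1.0]]}
wrist {'fx': 333.3736, 'fy': 333.3736, 'cx': 280.8944, 'cy': 202.8039, 'distortion': [-0.0719, 0.0, 0.0, 0.0, 0.0], 'T_tool_cam': [[-0.0001, 0.9689, 0.2475, 67.1734], [1.0, -0.0001, 0.0009, 0.4292], [0.0009, 0.2475, -0.9689, -158.3111], [0.0, 0.0, 0.0, 1.0]]}
{'t': 0.15, 'joint_pos': array([-9.03903411e-01,  3.59249216e-01,  1.12510449e-02, -2.70907985e-04,
       -1.22410612e+00, -2.88081128e-01]), 'qvel': array([-0.00018389, -0.00265655,  0.00317   ,  0.00063115, -0.00018942,
        0.00081247]), 'tau': array([-1.27868075e-04, -5.83276069e+01,  2.93290329e+01,  7.00118691e+00,
        8.75820435e-03, -1.39909448e-04]), 'tcp_pos': array([ 249.44826292, -626.80218007,  225.80965013]), 'eef_rot': array([-1.88230120e-01,  9.82124726e-01,  6.39365212e-04, -1.87416873e-04]), 'contact_force': array([ 0.03710492, -0.41581609, -0.26930362]), 'moment': array([3.25907821e-02, 2.80313792e-06, 1.82804658e-02]), 'width': 87.58810513125695}
```

View pics/scene0.png

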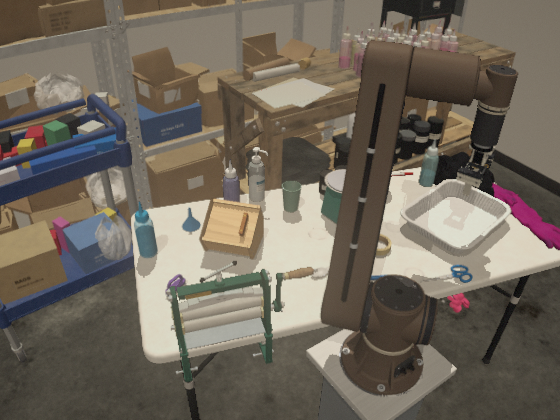

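View pics/top0.png

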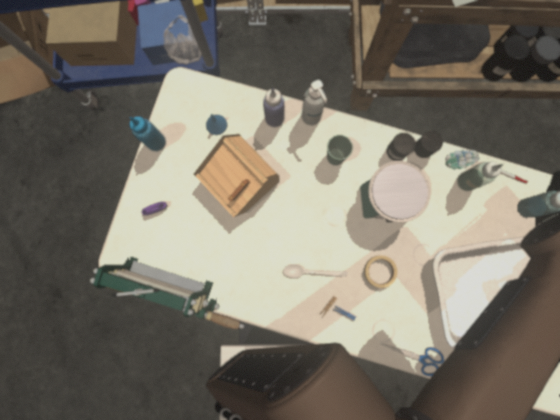

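View pics/wrist0.png

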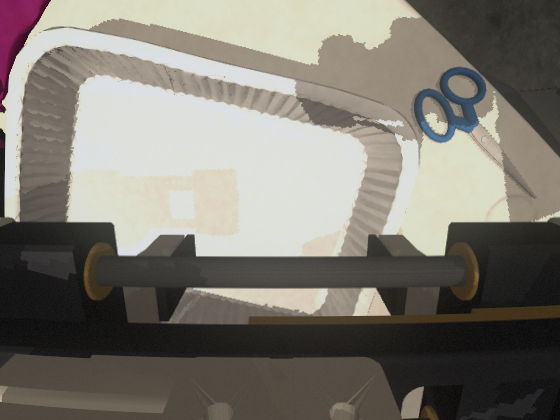

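```bash
python3 - <<'E'
import cv2
t=cv2.imread("pics/top0.png"); cv2.imwrite("pics/t_case.png",cv2.resize(t[110:235,170:310],None,fx=5,fy=5,interpolation=cv2.INTER_CUBIC)[:600,:800])
cv2.imwrite("pics/t_scale.png",cv2.resize(t[130:280,280:460],None,fx=4,fy=4,interpolation=cv2.INTER_CUBIC))
t=cv2.imread("pics/scene0.png"); cv2.imwrite("pics/s_case.png",cv2.resize(t[150:290,160:340],None,fx=4,fy=4,interpolation=cv2.INTER_CUBIC))
E
```

```text
(no output)
```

View pics/t_case.png

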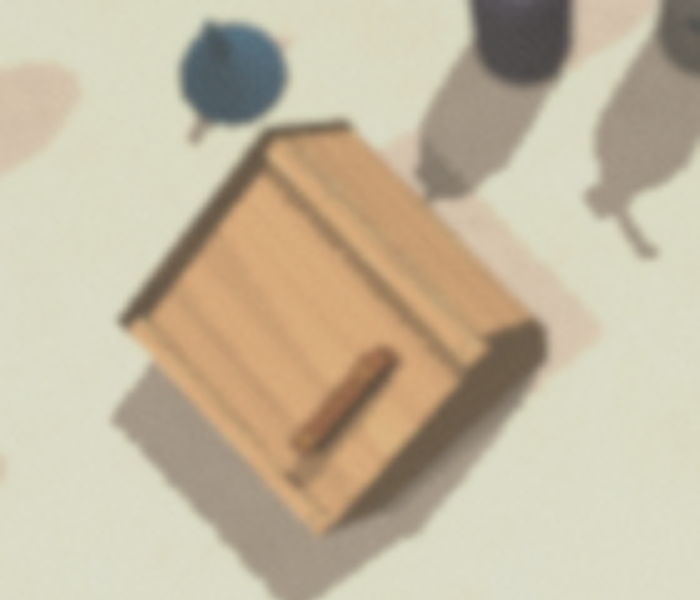

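View pics/t_scale.png

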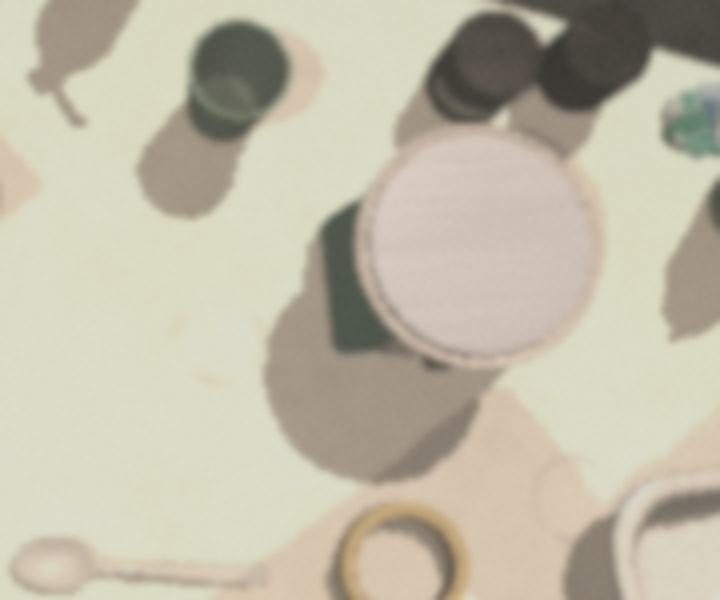

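View pics/s_case.png

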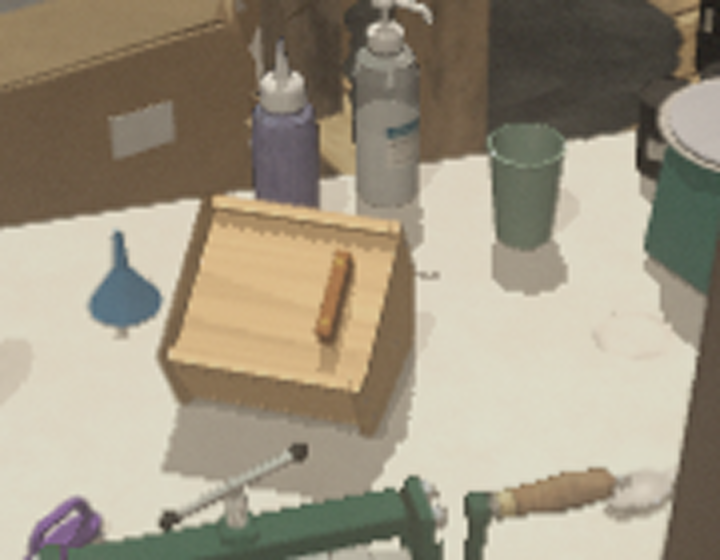

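```bash
cat > h.py <<'E'
import numpy as np, cv2
from scipy.optimize import least_squares
from scipy.spatial.transform import Rotation as R
from plant import bot
F=np.diag([1.,-1,-1])
def KD(name):
    c=bot.get_calibration(name)
    return np.array([[c['fx'],0,c['cx']],[0,c['fy'],c['cy']],[0,0,1]]),np.array(c['distortion'],float),c
def view(name,st=None):
    c=bot.get_calibration(name)
    if name!='wrist': return np.array(c['view'])
    T=np.eye(4); T[:3,:3]=R.from_quat(st['eef_rot']).as_matrix(); T[:3,3]=st['tcp_pos']
    return np.linalg.inv(T@np.array(c['T_tool_cam']))
def proj(name,P,V=None):
    K,D,_=KD(name); V=view(name) if V is None else V
    P=np.atleast_2d(P).astype(float); pc=(P@V[:3,:3].T+V[:3,3])@F
    return cv2.projectPoints(pc,np.zeros(3),np.zeros(3),K,D)[0].reshape(-1,2)
def ray_z(name,px,z,V=None):
    K,D,_=KD(name); V=view(name) if V is None else V
    u=cv2.undistortPoints(np.array(px,float).reshape(-1,1,2),K,D).reshape(-1,2)
    d=np.c_[u,np.ones(len(u))]@F@V[:3,:3]; o=-V[:3,:3].T@V[:3,3]
    return o+d*((z-o[2])/d[:,2])[:,None]
def caseR(yaw): return R.from_euler('z',yaw)*R.from_euler('y',-np.pi/6)  # lid frame
def snap(name,fn):
    st=bot.read_state(); im=bot.camera(name); cv2.imwrite('pics/'+fn,im[:,:,::-1]); 
    np.savez('pics/'+fn+'.npz',tcp_pos=st['tcp_pos'],eef_rot=st['eef_rot']); return st
def grasp_q(Rm): # tool orientation: z=-Rz, y=+-Ry of object
    a=Rm.as_matrix(); return [R.from_matrix(np.c_[s*a[:,0],-s*a[:,1],-a[:,2]]).as_quat() for s in (1,-1)]
E
python3 - <<'E'
from h import *
obsT=[[194,174],[234,216.4],[224,136.4],[268,179],[239,189.6]]
obsS=[[202,238.8],[250.5,247],[213.3,199.5],[260.5,207],[244,223.8]]
print(ray_z('top',obsT[:2],88),ray_z('top',obsT[2:4],167))
print(ray_z('scene',obsS[:2],88),ray_z('scene',obsS[2:4],167))
for a,b,n in [(obsT,0,'top'),(obsS,0,'scene')]: pass
def pts(p):
    x,y,yaw,L=p  # L: outer half length horizontally
    r=R.from_euler('z',yaw).as_matrix(); o=np.array([x,y,0])
    lm=np.array([0,0,127.5-3])
    c=np.array([[-68,90,88],[-68,-90,88],[69,90,167],[69,-90,167],lm+R.from_euler('y',-np.pi/6).apply([0,-45,L])])
    return c@r.T+o
f=lambda p:np.r_[(proj('top',pts(p))-obsT).ravel(),(proj('scene',pts(p))-obsS).ravel()]
s=least_squares(f,[600,120,-.78,32]); print(s.x,s.fun.reshape(-1,2).round(1))
c=ray_z('top',[[400.5,191.2]],157);print('scale',c)
for n,z in [((336,148),55),((380,272),12),((293,271),0),((345,272),0),((330,306),0),((345,313),0),((240,325),200),((95,277),200),((205,300),200)]: print(n,ray_z('top',[n],z)[0].round())
E
```

```text
[[666.67360412 232.6162571   88.        ]
 [538.47313287 110.54587037  88.        ]] [[756.38179171 132.21219537 167.        ]
 [632.89926902   7.47524489 167.        ]]
[[662.25577836 225.83099255  88.        ]
 [537.13983132 108.38274651  88.        ]] [[746.17717264 133.1568263  167.        ]
 [619.55886966  16.87558635 167.        ]]
[646.34848885 120.20031388  -0.81434138   6.54820612] [[ 0.4  0.5]
 [ 0.9  1.4]
 [ 0.2 -0.9]
 [-0.3  1.6]
 [ 0.1 -0.3]
 [-1.9  0.1]
 [ 0.6  0.4]
 [-1.4 -1.9]
 [ 0.8 -2. ]
 [-0.8  0. ]]
scale [[ 599.44330129 -362.08732559  157.        ]]
(336, 148) [ 755. -198.   55.]
(380, 272) [ 374. -332.   12.]
(293, 271) [378. -64.   0.]
(345, 272) [ 374. -225.    0.]
(330, 306) [ 271. -177.    0.]
(345, 313) [ 250. -223.    0.]
(240, 325) [244.  77. 200.]
(95, 277) [365. 462. 200.]
(205, 300) [307. 168. 200.]
```

```bash
python3 - <<'E'
from h import *
yaw=-.80; Rm=caseR(yaw); c=np.array([646,120,125.])
for q in grasp_q(Rm):
    for name,p in [('look',[-50,-30,190]),('grasp',[0,-45,12]),('slid',[0,-225,12]),('slidup',[0,-225,60])]:
        P=c+Rm.apply(p); j=bot.solve_ik(P,q); print(name,P.round(),None if j is None else np.round(j,2))
E
```

```text
look [528. 198. 265.] [ 1.02  0.11 -0.56  0.57 -1.12 -0.56]
grasp [610.  93. 135.] [ 0.68  0.25 -0.78  0.88 -0.7  -0.64]
slid [480. -32. 135.] None
slidup [464. -15. 177.] None
look [528. 198. 265.] [ 1.02  0.11 -0.56  0.57 -1.12  2.58]
grasp [610.  93. 135.] [ 0.68  0.25 -0.78  0.88 -0.7   2.5 ]
slid [480. -32. 135.] None
slidup [464. -15. 177.] None
```

```bash
python3 - <<'E'
from h import *
yaw=-.80; Rm=caseR(yaw); c=np.array([646,120,125.])
st=bot.read_state(); q0=st['eef_rot']
j0=st['joint_pos']
P=[560,-350,330]
cand=[R.from_euler('z',a)*R.from_euler('x',np.pi) for a in np.arange(-3.14,3.14,.2)]
best=min(((np.abs(np.array(bot.solve_ik(P,r.as_quat()))-j0).max(),i) for i,r in enumerate(cand) if bot.solve_ik(P,r.as_quat()) is not None))
r=cand[best[1]]; print(best)
bot.move_ptp(P,r.as_quat()); s=snap('wrist','w_scale.png'); print(bot.read_state()['t'])
qs=grasp_q(Rm)
Pl=c+Rm.apply([-50,-30,190])
js=bot.solve_ik(Pl,qs[0]); print(js)
bot.move_joints(js); snap('wrist','w_case.png'); print(bot.read_state()['t'],bot.read_state()['tcp_pos'],Pl)
E
```

```text
(np.float64(0.6399901161224283), 2)
1.7833
[ 1.01675019  0.10665094 -0.55941448  0.57027045 -1.11587141 -0.55682182]
3.85 [528.507582   197.71403313 264.68075618] [528.12389442 198.31005727 264.54482672]
```

View pics/w_scale.png

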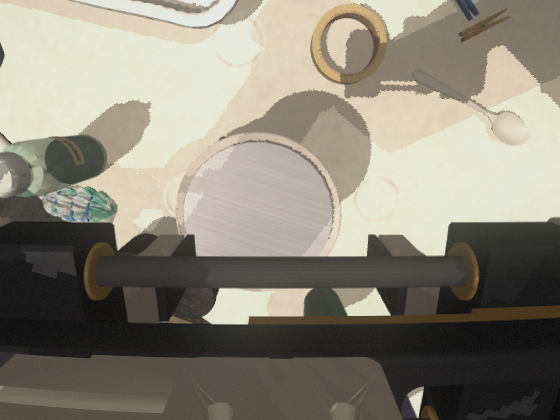

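View pics/w_case.png

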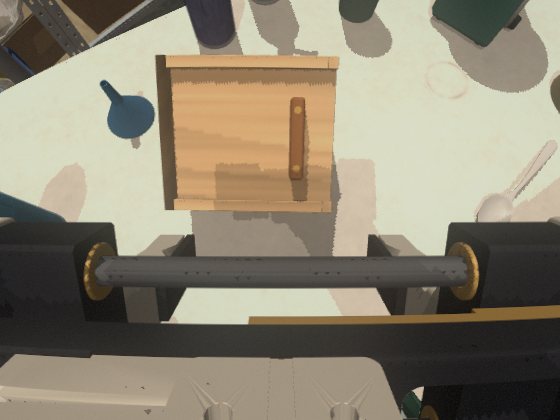

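```bash
python3 - <<'E'
import cv2
t=cv2.imread("pics/w_case.png"); cv2.imwrite("pics/w_case_z.png",cv2.resize(t[45:220,145:345],None,fx=4,fy=4,interpolation=cv2.INTER_CUBIC)[:600])
cv2.imwrite("pics/w_case_z2.png",cv2.resize(t[120:220,145:345],None,fx=4,fy=4,interpolation=cv2.INTER_CUBIC)[:600])
t=cv2.imread("pics/w_scale.png"); cv2.imwrite("pics/w_scale_z.png",cv2.resize(t[110:260,160:360],None,fx=4,fy=4,interpolation=cv2.INTER_CUBIC)[:600])
E
```

```text
(no output)
```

View pics/w_case_z.png

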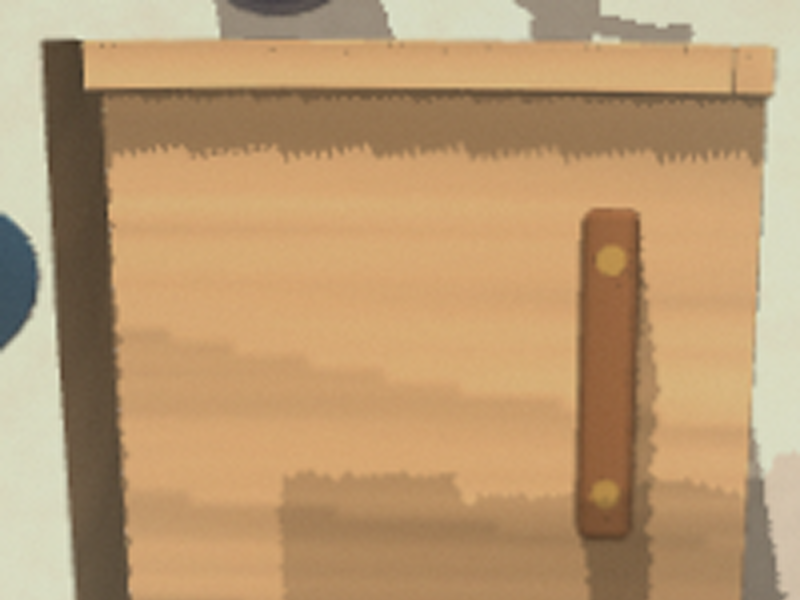

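View pics/w_case_z2.png

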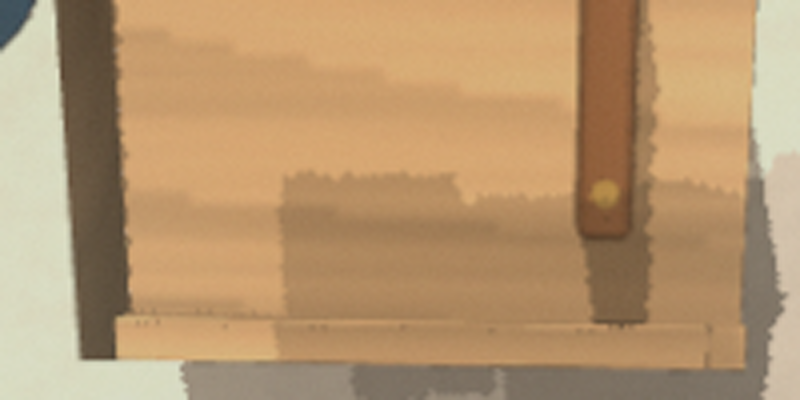

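View pics/w_scale_z.png

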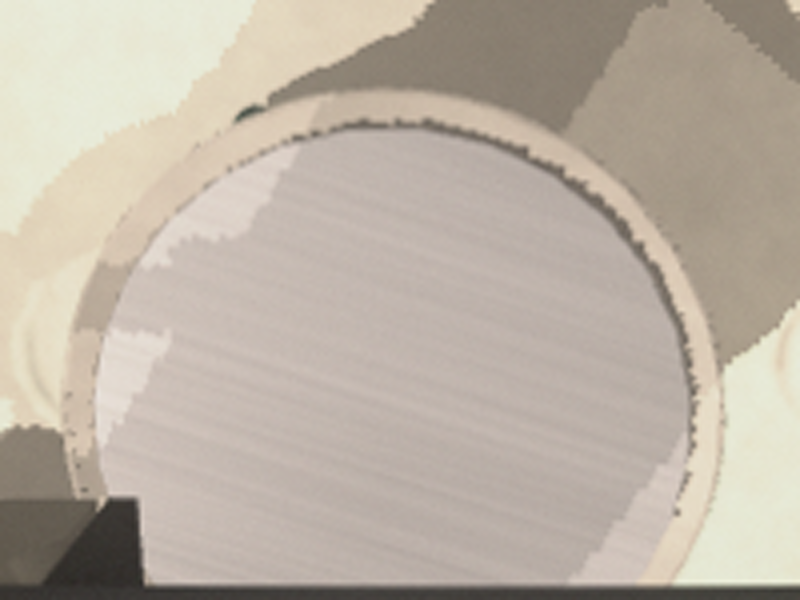

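```bash
cat > fit1.py <<'E'
from h import *
st=np.load('pics/w_case.png.npz'); V=view('wrist',st)
W=[[290.75,97],[304.75,97],[289.25,179.25],[302.5,180]]; Wm=np.array([[40,-38,32],[40,-52,32],[-40,-38,32],[-40,-52,32.]])
E_=[[336.25,82.5],[330.75,195]]
T=[[246.6,180],[230.4,198]];S=[[246.2,213.8],[241.7,233]]; Em=np.array([[40,-45,32],[-40,-45,32.]])
def f(p,full=False):
    r=caseR(p[3]); w=lambda m:p[:3]+r.apply(m)
    e=proj('wrist',w([[p[4],-84,6],[p[5],-84,6]]),V)-E_
    a=[(proj('wrist',w(Wm),V)-W).ravel(),e.ravel(),.7*(proj('top',w(Em))-T).ravel(),.7*(proj('scene',w(Em))-S).ravel()]
    return np.concatenate(a)
s=least_squares(f,[640,120,120,-.8,50,-50])
if __name__=='__main__':
    print(s.x.round(3),s.fun.round(1)); J=np.linalg.inv(s.jac.T@s.jac); print(np.sqrt(np.diag(J)).round(2))
    r=caseR(s.x[3]); 
    # where do the outer corners of case sit in lid frame
    for px,n in [([339,57],'rr'),([331.25,212],'fr')]:
        for z in(0,6,12,20):
            # intersect ray with lid plane z
            Vc=V; K,D,_=KD('wrist'); u=cv2.undistortPoints(np.array(px,float).reshape(1,1,2),K,D).reshape(2); d=(np.r_[u,1]@F)@V[:3,:3]; o=-V[:3,:3].T@V[:3,3]
            ol=r.inv().apply(o-s.x[:3]); dl=r.inv().apply(d); print(n,z,(ol+dl*(z-ol[2])/dl[2]).round(1))
    stt=np.load('pics/w_scale.png.npz'); Vs=view('wrist',stt)
    # plate ellipse
    pts=np.array([[110,300],[150,237],[250,170],[330,132],[430,127],[520,150],[600,205],[660,290],[688,370],[690,440],[665,500],[635,560],[98,400],[120,500]],float)/4+[160,110]
    X=ray_z('wrist',pts,157,Vs)[:,:2]
    c=least_squares(lambda p:np.hypot(*(X-p[:2]).T)-p[2],[599,-362,78]); print(c.x,c.fun.round(1))
    tp=np.array([[372,240],[400,330],[480,352],[560,320],[594,240],[560,160],[480,135],[400,165]],float)/4+[280,130]
    X=ray_z('top',tp,157)[:,:2]
    c=least_squares(lambda p:np.hypot(*(X-p[:2]).T)-p[2],[599,-362,78]); print(c.x,c.fun.round(1))
E
python3 fit1.py
```

```text
[648.05  114.408 109.411  -0.82   56.772 -61.67 ] [ 0.1 -0.1  0.7  0.2 -0.1 -0.2  0.5 -0.7 -0.7 -0.  -0.8 -0.  -0.6  1.1
 -0.7  1.9 -0.1 -0.5 -0.8  1.1]
[0.89 1.22 2.52 0.01 1.23 1.37]
rr 0 [ 82.7 -87.3   0. ]
rr 6 [ 81.7 -86.3   6. ]
rr 12 [ 80.7 -85.4  12. ]
rr 20 [ 79.3 -84.2  20. ]
fr 0 [-82.9 -87.4   0. ]
fr 6 [-81.2 -86.4   6. ]
fr 12 [-79.5 -85.5  12. ]
fr 20 [-77.2 -84.3  20. ]
[ 597.48473168 -359.22937059   76.14806399] [ 2.   0.8 -3.  -0.9 -0.3  0.6  0.6  0.3  1.2  1.4 -1.5 -1.3  0.4 -0.4]
[ 601.05264101 -361.70675584   79.17635822] [-2.5  6.3 -2.1 -3.2  0.5  4.  -2.  -1. ]
```

```bash
cat >> h.py <<'E'
def tq(yaw,tilt_deg,s=1):
    a=(R.from_euler('z',yaw)*R.from_euler('y',-np.deg2rad(tilt_deg))).as_matrix()
    return R.from_matrix(np.c_[s*a[:,0],-s*a[:,1],-a[:,2]]).as_quat()
E
python3 - <<'E'
from h import *
import fit1
g=lambda p:fit1.f(np.r_[p[:2],113,p[2:]])
s=least_squares(g,[648,114,-.82,50,-50]); print(s.x,s.fun.round(1))
x,y,yaw=s.x[:3]; Rm=caseR(yaw); o=np.array([x,y,113]); np.savez('lid.npz',o=o,yaw=yaw)
for tilt in (0,10,15):
  for sg in (1,-1):
    print(tilt,sg)
    for ly in (0,-60,-120,-185):
        P=o+Rm.apply([0,-45+ly,15]); j=bot.solve_ik(P,tq(yaw,tilt,sg)); print(ly,P.round(),None if j is None else np.round(j,2))
    for yy in (yaw,yaw+.4,yaw-.4):
        P=np.array([525,-125,0])+R.from_euler('z',yy).apply([0,-45,25]); j=bot.solve_ik(P,tq(yy,tilt-30,sg)); print('place',P.round(),None if j is None else np.round(j,2))
E
```

```text
[647.00908341 115.90761831  -0.81851556  56.05928922 -61.0783719 ] [-0.1 -0.7  0.7 -0.4 -0.3  0.3  0.5 -0.2 -0.4 -0.  -0.4 -0.  -1.   1.2
 -1.2  2.  -0.3 -0.9 -1.   0.7]
0 1
0 [609.  91. 126.] [ 0.46  0.34 -0.26  0.   -0.97  0.29]
-60 [565.  50. 126.] [ 0.43  0.27 -0.36  0.   -0.94  0.32]
-120 [521.   9. 126.] [ 0.39  0.2  -0.46  0.   -0.91  0.36]
-185 [474. -36. 126.] [ 0.34  0.12 -0.56  0.   -0.89  0.41]
place [ 492. -156.   25.] [-0.17  0.61 -0.08 -0.32 -1.33  1.07]
place [ 507. -166.   25.] [-0.08  0.65 -0.05 -0.17 -1.37  1.31]
place [ 483. -141.   25.] [-0.25  0.54 -0.16 -0.45 -1.22  0.84]
0 -1
0 [609.  91. 126.] [ 0.46  0.34 -0.26  0.   -0.97 -2.85]
-60 [565.  50. 126.] [ 0.43  0.27 -0.36  0.   -0.94 -2.82]
-120 [521.   9. 126.] [ 0.39  0.2  -0.46  0.   -0.91 -2.78]
-185 [474. -36. 126.] [ 0.34  0.12 -0.56  0.   -0.89 -2.73]
place [ 492. -156.   25.] [-0.17  0.61 -0.08 -0.32 -1.33 -2.07]
place [ 507. -166.   25.] [-0.08  0.65 -0.05 -0.17 -1.37 -1.83]
place [ 483. -141.   25.] [-0.25  0.54 -0.16 -0.45 -1.22 -2.31]
10 1
0 [609.  91. 126.] [ 0.57  0.3  -0.44  0.24 -0.82  0.03]
-60
[... 803 characters left out ...]
 9. 126.] [ 0.57  0.12 -0.75  0.41 -0.69 -0.13]
-185 [474. -36. 126.] [ 0.53  0.02 -0.86  0.42 -0.67 -0.11]
place [ 492. -156.   25.] [-0.07  0.46 -0.3  -0.21 -1.01  0.95]
place [ 507. -166.   25.] [-0.03  0.49 -0.28 -0.11 -1.04  1.25]
place [ 483. -141.   25.] [-0.09  0.41 -0.35 -0.29 -0.94  0.63]
15 -1
0 [609.  91. 126.] [ 0.61  0.28 -0.53  0.38 -0.76  3.01]
-60 [565.  50. 126.] [ 0.59  0.2  -0.65  0.4  -0.72  3.  ]
-120 [521.   9. 126.] [ 0.57  0.12 -0.75  0.41 -0.69  3.01]
-185 [474. -36. 126.] None
place [ 492. -156.   25.] [-0.07  0.46 -0.3  -0.21 -1.01 -2.19]
place [ 507. -166.   25.] [-0.03  0.49 -0.28 -0.11 -1.04 -1.89]
place [ 483. -141.   25.] [-0.09  0.41 -0.35 -0.29 -0.94 -2.51]
```

```bash
python3 - <<'E'
from h import *
d=np.load('lid.npz'); o,yaw=d['o'],float(d['yaw']); Rm=caseR(yaw); q=tq(yaw,10); ax=R.from_quat(q).apply([0,0,1])
P=o+Rm.apply([0,-45,14])
bot.move_ptp(P-100*ax,q); bot.move_gripper(50)
bot.line_to(P-30*ax,150); bot.line_to(P,40)
s=bot.read_state(); print(s['contact_force'],s['tcp_pos'],P)
bot.move_gripper(5,25); s=bot.read_state(); print(s['width'],s['contact_force'],s['tcp_pos'],s['t'])
snap('scene','s_g.png')
E
```

```text
[-0.02125508  0.12874498 -0.89979637] [609.54088424  90.33352777 125.26437987] [609.36998884  90.26978377 125.12435565]
14.047988734447232 [ 8.08044456e-02 -1.22064155e-03  1.36598187e+00] [609.42304712  90.33937774 125.18690733] 7.5
```

View pics/s_g.png

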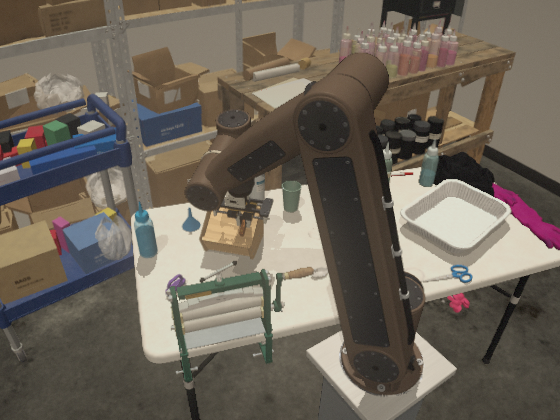

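```bash
python3 - <<'E'
from h import *
d=np.load('lid.npz'); o,yaw=d['o'],float(d['yaw']); Rm=caseR(yaw)
P0=bot.read_state()['tcp_pos']; u=Rm.apply([0,-1,0])
for k in (40,80,120):
    bot.line_to(P0+u*k,80); s=bot.read_state(); print(k,Rm.inv().apply(s['contact_force']).round(2),(Rm.inv().apply(s['tcp_pos']-P0)).round(1),s['width'].round(1),s['t'])
snap('top','t_s.png');snap('wrist','w_s.png')
E
```

```text
Traceback (most recent call last):
AttributeError: 'float' object has no attribute 'round'
```

```bash
python3 - <<'E'
from h import *
d=np.load('lid.npz'); o,yaw=d['o'],float(d['yaw']); Rm=caseR(yaw)
P0=np.array([609.42,90.34,125.19]); u=Rm.apply([0,-1,0])
for k in (40.1,80,120):
    bot.line_to(P0+u*k,80); s=bot.read_state(); print(k,Rm.inv().apply(s['contact_force']).round(2),(Rm.inv().apply(s['tcp_pos']-P0)).round(1),round(s['width'],1),s['t'])
snap('top','t_s.png');snap('wrist','w_s.png')
E
```

```text
40.1 [ 0.6  -3.31  2.98] [  0.  -40.1  -0. ] 14.0 8.45
80 [-0.83 -0.61 -1.1 ] [  0.1 -80.4   0.1] 14.1 9.1
120 [-0.83  0.56 -1.54] [ 1.000e-01 -1.203e+02  1.000e-01] 13.8 9.75
```

View pics/w_s.png

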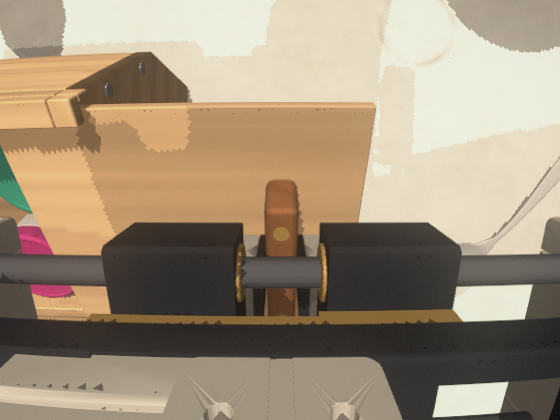

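```bash
python3 - <<'E'
from h import *
d=np.load('lid.npz'); o,yaw=d['o'],float(d['yaw']); Rm=caseR(yaw)
P0=np.array([609.42,90.34,125.19]); u=Rm.apply([0,-1,0])
for k in (160,195):
    bot.line_to(P0+u*k,90); s=bot.read_state(); print(k,Rm.inv().apply(s['contact_force']).round(2),round(s['width'],1),s['t'])
bot.line_to(P0+u*215+[0,0,40],100)
c=np.array([525,-125,0.]); q=tq(yaw,-20); off=R.from_euler('z',yaw).apply([0,-45,14])
bot.line_to(c+off+[0,0,70],120,ori=q)
s=bot.read_state(); print(s['contact_force'],s['moment'],s['t'],s['width'])
bot.line_to(c+off+[0,0,25],120)
snap('scene','s_p.png'); snap('top','t_p.png'); snap('wrist','w_p.png')
E
```

```text
160 [-0.03  0.04 -0.69] 13.8 10.4417
195 [-0.94  0.42 -1.13] 14.1 10.9833
[ 0.26587244  0.09036241 -1.8082086 ] [-0.97659282 -0.70292582 -0.01976186] 12.85 13.948652885887665
```

View pics/s_p.png

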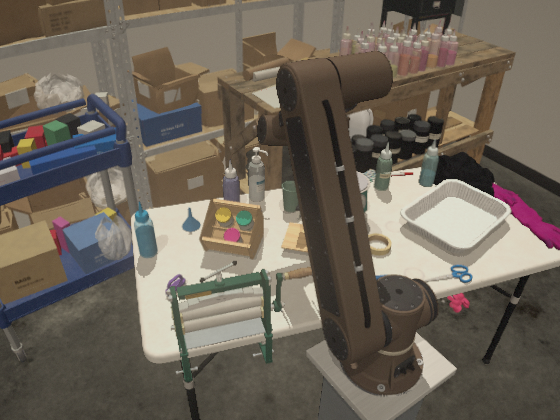

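View pics/t_p.png

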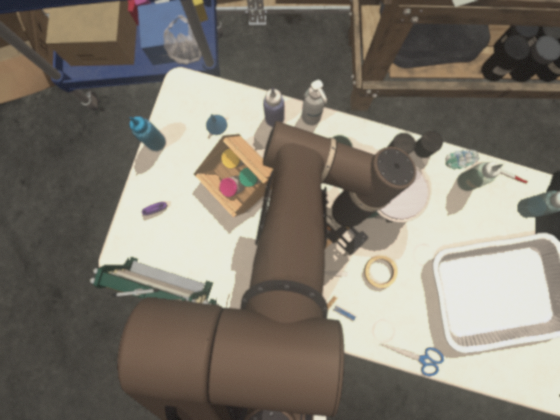

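View pics/w_p.png

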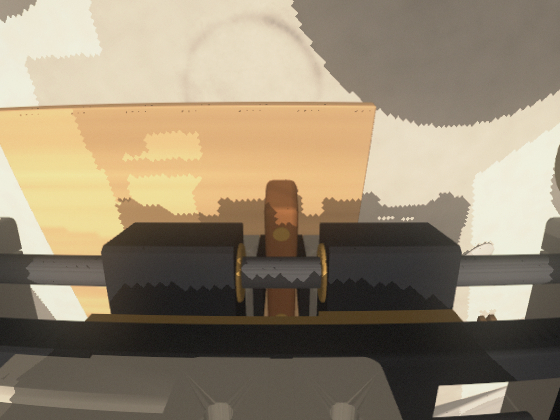

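```bash
python3 - <<'E'
from h import *
yaw=float(np.load('lid.npz')['yaw'])
c=np.array([525,-125,0.]); off=R.from_euler('z',yaw).apply([0,-45,14])
f0=bot.read_state()['contact_force']; print(f0)
for z in (15,10,7,5,3,1,-1,-3,-4):
    bot.line_to(c+off+[0,0,z],40); s=bot.read_state(); df=s['contact_force']-f0; print(z,df.round(1),s['moment'].round(2))
    if df[2]>3: break
bot.move_gripper(40); 
s=bot.read_state(); ax=R.from_quat(s['eef_rot']).apply([0,0,1]); P=s['tcp_pos']
bot.line_to(P-50*ax,120); s=bot.read_state(); print(s['t'])
bot.line_to(P-140*ax,200)
snap('wrist','w_l.png'); print(bot.read_state()['t'],bot.read_state()['tcp_pos'])
E
```

```text
[ 0.08481541  0.00268604 -1.23070258]
15 [-0.4  0.4  0.5] [-1.02 -0.73  0.  ]
10 [-0.4 -0.2  0.2] [-0.99 -0.73 -0.02]
7 [-0.9 -0.1  0. ] [-1.02 -0.77  0.02]
5 [-0.3  0.6  0.4] [-1.03 -0.68  0.01]
3 [-0.8  1.3 -0. ] [-0.98 -0.71  0.06]
1 [-0.3  0.2  0.6] [-0.97 -0.66  0.07]
-1 [0.3 0.5 2.4] [-0.83 -0.62 -0.07]
-3 [-2.4  1.4 18.4] [1.14 1.45 0.07]
16.95
17.6 [ 523.88627898 -190.20965693  141.26462466]
```

View pics/w_l.png

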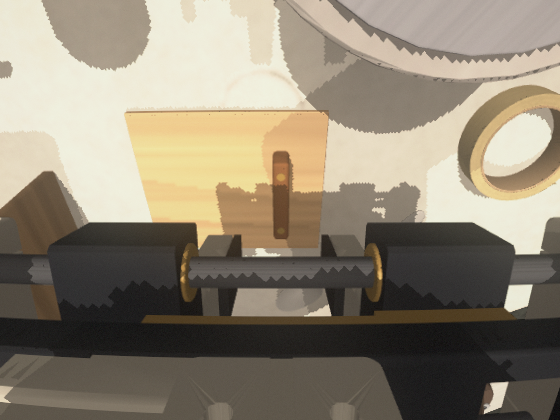

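```bash
python3 - <<'E'
from h import *
import fit1
s=least_squares(lambda p:fit1.f(np.r_[p[:2],114.5,p[2:]]),[648,114,-.82,50,-50]); print(s.x)
yaw=float(s.x[2]); o=np.array([s.x[0],s.x[1],114.5]); np.savez('lid2.npz',o=o,yaw=yaw)
bot.move_gripper(80)
Rm=caseR(yaw); st=bot.read_state()
bot.line_to(st['tcp_pos']+[0,0,120],250)
P=o+Rm.apply([-50,0,180]); bot.move_ptp(P,tq(yaw,30))
snap('wrist','w_j.png'); print(bot.read_state()['t'])
t=cv2.imread("pics/w_j.png"); cv2.imwrite("pics/w_j_z.png",cv2.resize(t[30:230,150:400],None,fx=3,fy=3,interpolation=cv2.INTER_CUBIC))
E
```

```text
[646.52600353 116.6653431   -0.81910976  55.64464836 -60.73788982]
20.675
```

View pics/w_j_z.png

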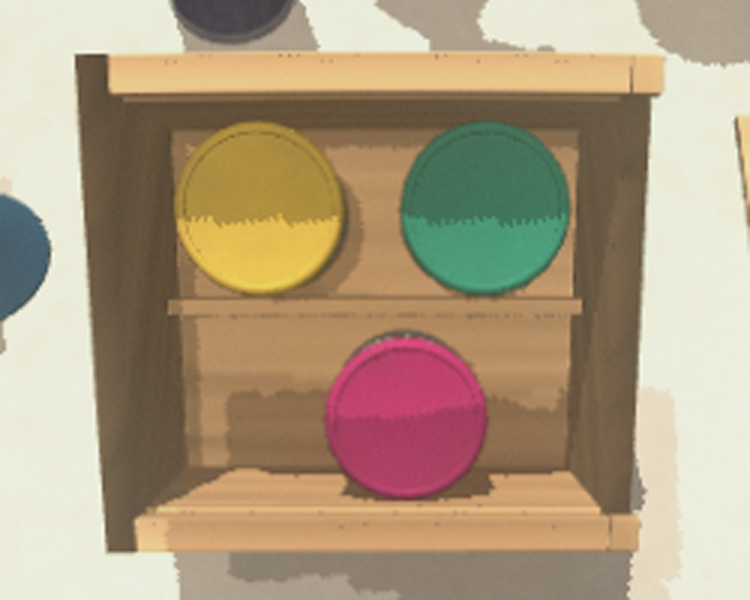

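```bash
python3 - <<'E'
from h import *
d=np.load('lid2.npz'); o,yaw=d['o'],float(d['yaw']); Rm=caseR(yaw)
V=view('wrist',np.load('pics/w_j.png.npz')); K,D,_=KD('wrist')
def hit(px,z):
    u=cv2.undistortPoints(np.array(px,float).reshape(1,1,2),K,D).reshape(2); dd=(np.r_[u,1]@F)@V[:3,:3]; oo=-V[:3,:3].T@V[:3,3]
    ol=Rm.inv().apply(oo-o); dl=Rm.inv().apply(dd); return (ol+dl*(z-ol[2])/dl[2]).round(1)
Z=lambda x,y:[x/3+150,y/3+30]
for n,p in dict(pink=(406.5,417),pl=(326,417),pr=(487,417),pt=(406,340),pb=(406,498),yel=(260,209),gre=(485,208)).items(): print(n,hit(Z(*p),-8))
j=None
for tilt in (30,25,20,15):
  for s in (1,):
    jar=hit(Z(406.5,417),-8); q=tq(yaw,tilt,s)
    print(tilt,[None if (j:=bot.solve_ik(o+Rm.apply([jar[0],jar[1],zz]),q)) is None else np.round(j,2) for zz in (-42,0,60,120)])
for y2 in np.arange(-3,3.1,.5):
  q=tq(y2,0); print(round(y2,1),[None if (j:=bot.solve_ik([599,-360.5,157+zz],q)) is None else np.round(j,2) for zz in (32,100)])
E
```

```text
pink [-35.7  -6.4  -8. ]
pl [-35.7  21.6  -8. ]
pr [-35.7 -34.5  -8. ]
pt [-9.1 -6.2 -8. ]
pb [-64.7  -6.4  -8. ]
yel [34.3 42.6 -8. ]
gre [ 34.6 -32.4  -8. ]
30 [array([ 0.63,  0.39, -0.79,  1.07, -0.6 , -0.85]), array([ 0.72,  0.34, -0.75,  0.92, -0.68, -0.75]), array([ 0.81,  0.27, -0.68,  0.76, -0.81, -0.65]), array([ 0.89,  0.21, -0.61,  0.66, -0.95, -0.59])]
25 [array([ 0.64,  0.39, -0.73,  0.87, -0.58, -0.66]), array([ 0.71,  0.34, -0.68,  0.75, -0.67, -0.58]), array([ 0.79,  0.27, -0.62,  0.62, -0.81, -0.5 ]), array([ 0.86,  0.21, -0.54,  0.55, -0.94, -0.46])]
20 [array([ 0.64,  0.39, -0.64,  0.65, -0.6 , -0.44]), array([ 0.69,  0.34, -0.6 ,  0.57, -0.69, -0.39]), array([ 0.76,  0.27, -0.54,  0.49, -0.82, -0.35]), array([ 0.82,  0.21, -0.48,  0.43, -0.96, -0.33])]
15 [array([ 0.62,  0.4 , -0.54,  0.44, -0.64, -0.23]), array([ 0.66,  0.35, -0.51,  0.4 , -0.73, -0.21]), array([ 0.72,  0.28, -0.46,  0.35, -0.85, -0.2 ]), array([ 0.78,  0.22, -0.4 ,  0.32, -0.98, -0.21])]
-3.0 [array([-0.26,  0.42,  0.02,  0.  , -1.17, -1.17]), array([-0.26,  0.38,  0.12,  0.  , -1.31, -1.17])]
-
[... 587 characters left out ...]
1.83]), array([-0.26,  0.38,  0.12,  0.  , -1.31,  1.83])]
0.5 [array([-0.26,  0.42,  0.02,  0.  , -1.17,  2.33]), array([-0.26,  0.38,  0.12,  0.  , -1.31,  2.33])]
1.0 [array([-0.26,  0.42,  0.02,  0.  , -1.17,  2.83]), array([-0.26,  0.38,  0.12,  0.  , -1.31,  2.83])]
1.5 [array([-0.26,  0.42,  0.02,  0.  , -1.17, -2.95]), array([-0.26,  0.38,  0.12,  0.  , -1.31, -2.95])]
2.0 [array([-0.26,  0.42,  0.02,  0.  , -1.17, -2.45]), array([-0.26,  0.38,  0.12,  0.  , -1.31, -2.45])]
2.5 [array([-0.26,  0.42,  0.02,  0.  , -1.17, -1.95]), array([-0.26,  0.38,  0.12,  0.  , -1.31, -1.95])]
3.0 [array([-0.26,  0.42,  0.02,  0.  , -1.17, -1.45]), array([-0.26,  0.38,  0.12,  0.  , -1.31, -1.45])]
```

```bash
python3 - <<'E'
from h import *
d=np.load('lid2.npz'); o,yaw=d['o'],float(d['yaw']); Rm=caseR(yaw); q=tq(yaw,30)
at=lambda z:o+Rm.apply([-36.3,-6.4,z])
f0=bot.read_state()['contact_force']; bot.move_gripper(72)
bot.line_to(at(40),150,ori=q); bot.line_to(at(-5),80)
for z in (-15,-25,-34,-42):
    bot.line_to(at(z),60); s=bot.read_state(); df=s['contact_force']-f0; print(z,df.round(1))
    if abs(df).max()>8: break
bot.move_gripper(50,30); s=bot.read_state(); print(s['width'],s['contact_force'],s['tcp_pos'],at(z),s['t'])
snap('wrist','w_jg.png')
E
```

```text
-15 [ 0.6 -0.  -0.5]
-25 [ 0.6  0.3 -0.4]
-34 [ 0.5 -0.1 -1.3]
-42 [ 0.2  0.2 -0. ]
56.61407730737318 [-0.85576557  1.53801     2.07666298] [634.92404578 120.30560427  60.30901138] [634.72361546 119.91938757  59.97693304] 24.5417
```

View pics/w_jg.png

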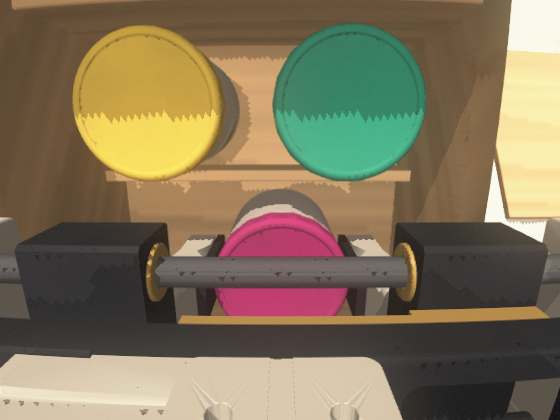

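```bash
python3 - <<'E'
from h import *
d=np.load('lid2.npz'); o,yaw=d['o'],float(d['yaw']); Rm=caseR(yaw)
at=lambda z:o+Rm.apply([-36.3,-6.4,z])
bot.line_to(at(-20),60); s=bot.read_state(); print(s['width'],s['contact_force'])
bot.line_to(at(80),120); P=bot.read_state()['tcp_pos']
bot.line_to([P[0],P[1],290],120); s=bot.read_state(); print(s['width'],s['contact_force'],s['t'])
bot.line_to([599,-360.5,290],160,ori=tq(yaw,0)); s=bot.read_state(); print(s['width'],s['contact_force'],s['tcp_pos'],s['t'])
snap('scene','s_c.png');snap('wrist','w_c.png')
t=cv2.imread("pics/s_c.png"); cv2.imwrite("pics/s_c_z.png",cv2.resize(t[100:240,280:460],None,fx=4,fy=4,interpolation=cv2.INTER_CUBIC))
E
```

```text
56.347255676715314 [ 1.20261078 -0.9462268  -0.17639694]
56.79730905818027 [ 0.68426264 -0.57201104 -2.04864273] 27.275
56.415695749524374 [ 0.54542154 -0.05290454 -1.59118447] [ 599.08971905 -360.09275473  290.18280213] 30.7
```

View pics/s_c.png

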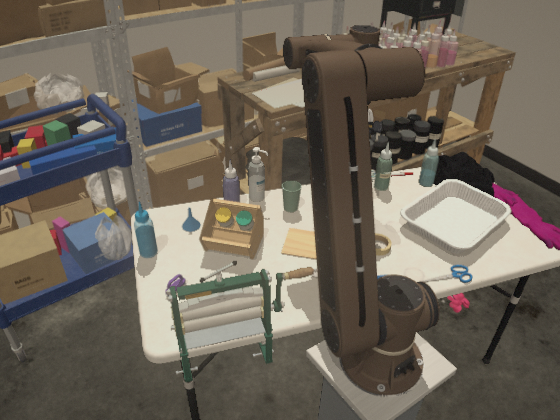

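View pics/w_c.png

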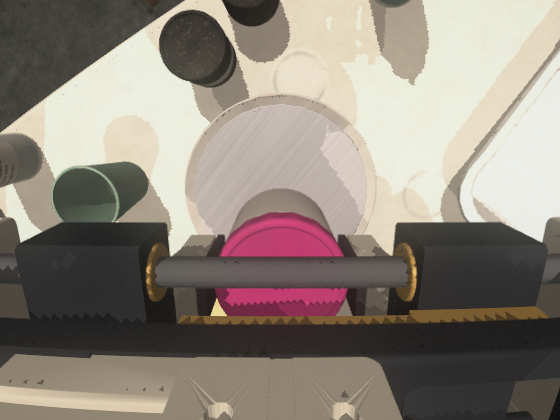

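```bash
python3 - <<'E'
import cv2
t=cv2.imread("pics/w_c.png"); cv2.imwrite("pics/w_c_z.png",cv2.resize(t[85:235,175:385],None,fx=3.8,fy=3.8,interpolation=cv2.INTER_CUBIC))
E
```

```text
(no output)
```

View pics/w_c_z.png

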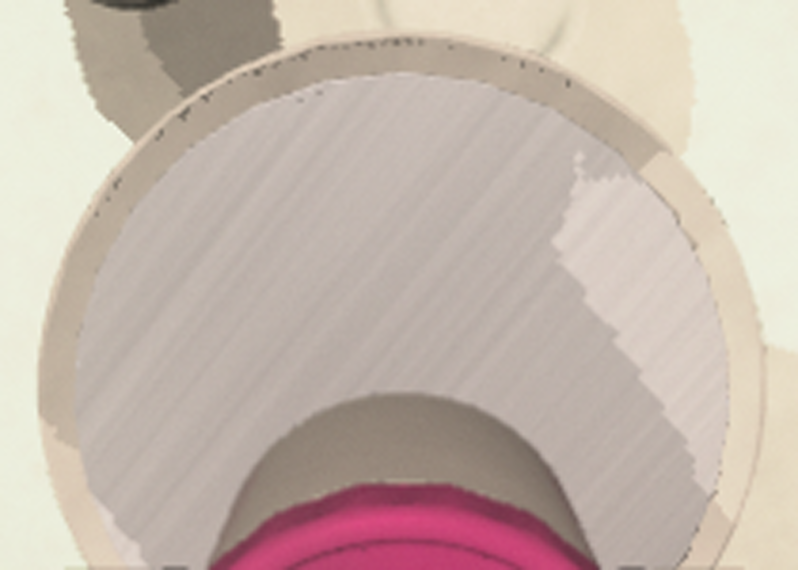

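```bash
python3 - <<'E'
from h import *
V=view('wrist',np.load('pics/w_c.png.npz'))
pts=np.array([(75,380),(100,250),(180,155),(290,95),(405,72),(520,95),(640,165),(700,250),(730,370),(715,480)],float)/3.8+[175,85]
X=ray_z('wrist',pts,157,V)[:,:2]; c=least_squares(lambda p:np.hypot(*(X-p[:2]).T)-p[2],[599,-362,78]); print(c.x,c.fun.round(1))
P=np.r_[(c.x[:2]+[599,-360.5])/2]; print(P)
bot.line_to([*P,210],80); bot.line_to([*P,196],30); f0=bot.read_state()['contact_force']; print(f0)
for z in np.arange(194.5,182,-1.):
    bot.line_to([*P,z],12); s=bot.read_state(); df=s['contact_force']-f0; print(z,df.round(1))
    if df[2]>2.5: break
print(s['t'])
E
```

```text
[ 598.55283181 -360.49346218   77.77934436] [-0.5  1.4 -0.  -1.  -0.3 -0.5  0.9  0.7  0.1 -0.7]
[ 598.7764159  -360.49673109]
[ 0.25772418  0.08893569 -0.79057861]
194.5 [-0.5 -0.6 -0.4]
193.5 [-1.4 -0.  -0.7]
192.5 [-0.1 -0.4 -0.3]
191.5 [-0.4 -0.1 -1.3]
190.5 [-0.5  0.3 -0.9]
189.5 [-0.5  1.   3.6]
34.0917
```

```bash
python3 - <<'E'
from h import *
bot.move_gripper(59); bot.pause(.2); bot.move_gripper(76); s=bot.read_state(); P=s['tcp_pos']
bot.line_to(P+[0,0,40],60); bot.line_to(P+[0,0,150],150)
snap('wrist','w_e.png'); s=bot.read_state(); print(s['t'],s['contact_force'])
q=s['eef_rot']
bot.move_ptp([420,-480,350],q)  # clear of the camera views
snap('top','t_e.png'); snap('scene','s_e.png'); print(bot.read_state()['t'])
E
```

```text
36.8917 [-0.2653365   0.44148387 -0.13824915]
37.8583
```

View pics/w_e.png

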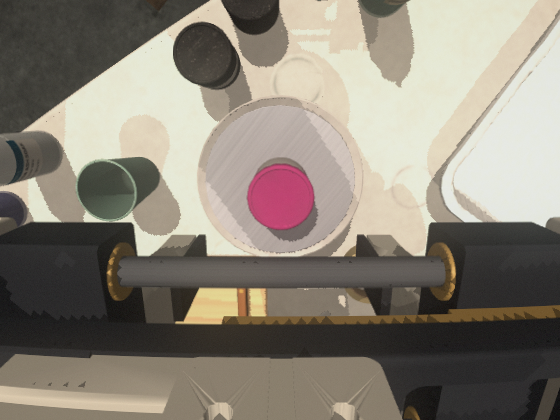

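View pics/t_e.png

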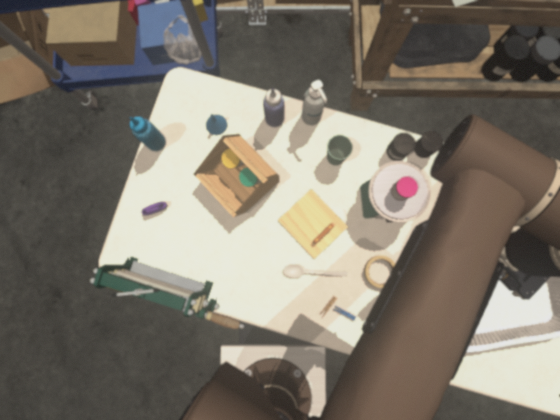

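View pics/s_e.png

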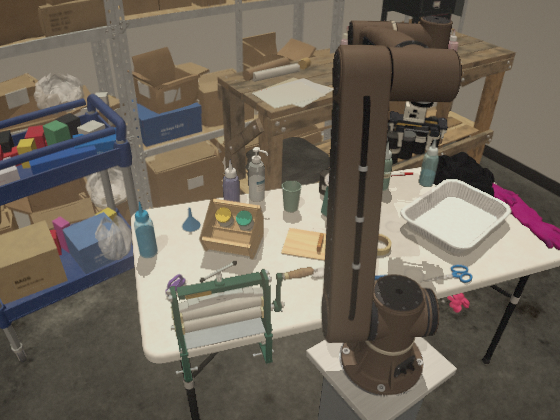

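```bash
python3 - <<'E'
from h import *
V=view('wrist',np.load('pics/w_e.png.npz')); print(ray_z('wrist',[[281,197]],223,V), ray_z('top',[[407,187.5]],223))
bot.pause(.5); bot.close_job(); print(bot.read_state()['t'])
E
```

```text
[[ 598.2148462  -361.32602483  223.        ]] [[ 596.8968074  -359.86554314  223.        ]]
the job is handed in; nothing more can be done
the job is handed in; nothing more can be done
```

I slid the lid out along its grooves and laid it flat, handle up, on open table between the case and the scale. I then lifted out the pink-capped jar and set it upright on the scale's plate, and handed the job in at about 38–39 s of the 64 s.

**Jar:** Its cap centre measures (598, −361) from the wrist camera and (597, −360) from the top camera. The plate's centre is at about (599, −360.5), so the jar is about 2 mm off centre. It touched down with a change of about 4 N at the wrist, and it appears to stand upright. I did not measure its tilt separately.

**Lid:** It touched the table and took about 18 N for a moment before I let go. The last pictures show it flat, clear of the case, the scale and the spoon.

**Bystanders:** None looks moved in the before and after pictures. I compared these by eye only, and the arm hid part of the last top and scene pictures.

**Disagreement:** My first camera fit put the lid about 5 mm too low (109 mm against 114.5 mm from the case's geometry). The height at which the lid touched down confirmed 114.5 mm, and I used that for the jar grasp.

The system reported no verdict.

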